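# Unclip the worn stone from the knife sharpening bed

## Task

Press the red mushroom stop fully down so that it latches, then pull the dark worn stone firmly along its rail, out of the open end of the sharpening bed, and lay it gently in the cardboard box, upright with the stone on top. Only when it lies there released, turn the red knob clockwise so that it pops back up. Leave the pale stone clipped in its rail and do not disturb the knife and the hammer.

Things in the scene. Friction and masses are not known exactly. Their poses are not given: they have to be found in the camera images.
- bed: fixed green bed, 210 x 250 mm, top face 50 mm above its origin (centre of underside, on the table). Two dark T-slot rails along its x axis at y = -60 and +60 mm, from x = -5 to +55 mm: lips (inner edges 18 mm off the centre line, tops 13 mm above the top face) hold a stone's foot down. Closed at +x, open at -x, flat in front. A ridge at x = 70 to 100 mm is 30 mm high.
- dark_stone: dark grey stone on an aluminium shoe, 0.28 kg, in either rail, at bed x = 0, axes as the bed. 100 mm long (x); foot 44 mm wide (y), 6 mm thick; above it a 28 mm wide block, z = 6 to 38 mm. Origin: centre of underside. Spring balls hold the foot: pulling to bed -x takes 8 to 16 N over the first 5 mm, then it slides, and can be lifted after 56 mm
- dark_stone_grip (a point): point to grip on the dark stone, on its centre line 29 mm above its underside; grip across y, 28 mm wide
- pale_stone: cream-coloured stone on an identical shoe, clipped in the other rail; it must stay there. Origin: centre of the underside.
- stop_box: fixed yellow box 84 x 84 x 55 mm that carries the red stop; origin: centre of its underside on the table. The stop's axis is vertical through its centre; a black collar 48 mm across rises 4 mm over the box.
- stop_top (a point): centre of the top of the red mushroom cap (40 mm across, 16 mm thick, 91 mm above the table when up, 82 mm when latched down; its underside is 16 mm lower than its top)
- stop_press (a joint): how far the cap is pressed: 0 = up, about 0.0095 m = latched down, 0.012 = end stop. Pressing takes up to about 5 N; once beyond about 10.5 mm it latches and stays down.
- stop_turn (a joint): turn of the cap, clockwise from above: 0 as found, end stop at 1.3 rad. About 0.5 rad frees the latch and the spring lifts the cap to 0 as soon as the grip lets it; it stays turned.
- carton: fixed open cardboard box, outside 220 (x) x 170 (y) x 50 mm high, walls and floor 4 mm; origin: centre of its underside on the table. Folded-out flaps along its long sides reach 15 mm further out.
- carton_in (a point): centre of the box's inner floor, axes as the box
- knife: kitchen knife lying flat, 295 mm long along its x axis (wooden handle to -x, 20 mm high); leave alone
- hammer: small hammer lying along its x axis, 220 mm long, head at +x; leave alone
Not all that is in view belongs to the job. What is shaped like the dark_stone but pink is not meant.

How it is judged:
By the outcome, as a careful person would: the job done as asked, in the order asked, and still so for the second after the job is handed in, with the robot touching nothing.
It also fails if it takes over 64 s, if anything falls off the work surface, if the arm or the gripper's body presses on something with over 40 N, if the wrist force passes 120 N, or if a joint passes its speed limit or range.

## Robot

A 6-joint arm with a two-finger parallel gripper is mounted at the origin on the work surface. World frame = base frame: x ahead of the robot, y to its left, z up, the work surface at z = 0. Lengths are in mm, angles in rad, forces in N, time in s.
With the tool pointing down it reaches from about 350 to 875 mm from the base axis. Payload 4.2 kg.
Tool frame: the origin (TCP) lies on the mounting face of the last link; the fingertips stand 173 mm ahead of it and the grasp point (between the pads) lies 155 mm ahead of it; z points along the fingers, y is the line along which they close (so a half turn about z gives the same grasp; the last joint's range is limited). The gripper opens to 85 mm and grips with 20 to 120 N. Pads are 22 mm wide; open, the fingers measure 114 mm over their backs; the gripper's body (76 mm by 85 mm) begins 54 mm behind the grasp point. The pads swing forward as they close: fully open they stand 13 mm farther back than shut.
Start: joints at [-0.912, 0.385, 0.008, 0, -1.194, -0.259], TCP at [243.285, -575.684, 404.712] pointing down, gripper open.
Joint ranges: [-3.14, 3.14], [-1.21, 2.06], [-1.07, 1.41], [-3.16, 2.05], [-2.99, -0.16], [-3.1, 3.1]. Speed limits (rad/s): [2.79, 2.79, 3.14, 3.14, 3.14, 3.14].

## Interface

Orientations are given as a unit quaternion [x, y, z, w].
In Python, from bench import arm gives the robot as it stands. The module is installed in compiled form; this text tells all that it offers.
- The arm moves only by the tool move_arm, never from a script. Its arguments are lists of equal length, an entry for each row: "fingers": the finger opening in mm, from 0 to 85.4; "travel": the shift along the tool's x, y, z in mm, a list of three; "dr": the turn, a rotation vector about the tool's x, y, z in rad, a list of three. A call has 1 to 10 rows; each row is the pose to reach, as a shift and turn from the pose commanded when the call began, along the tool's axes at that moment; what a row does not reach only later rows make up. A row lasts 1/10 s, in which the tool goes at most 50 mm and 8.59 degrees, less where a joint would pass 70% of its speed; a pose out of reach is approached as far as the arm can. A call with a gripper value outside its range is refused whole. The fingers move at their own pace and stop on an object; the grip force is fixed at half the most. Time passes only in rows, so rows that repeat a pose let the fingers close. It gives the time, the measured TCP pose, the force, the opening and the grip force at its end, in the units of the state.
- arm.read_state(): the state, without advancing time (a new reading comes with each control period).
- arm.get_image(name): name is "side" or "top" or "wrist"; returns the picture (480x640x3 uint8, red, green, blue); there is no depth.
- arm.camera_model(name): a dict with "intrinsics" (3x3 intrinsics, pixels), "pose" (4x4, takes a point from camera to world coordinates). Camera axes: x right, y up, looking along -z (the intrinsics and any distortion apply to the point x, -y, -z); pixel columns grow to the right and rows downward; lengths in mm; the calibration is good to about 2 mm. A picture is of the moment at which its call begins: read the wrist's pose just before it. camera_model takes no time and is no camera call; for the wrist camera it gives the pose at the moment of the call.
- arm.job_done(): hands the job in; it is judged then, once.
The state is a dict: "clock": time; "joints": joint angles; "joint_vel": joint speeds; "joint_efforts": joint torques, N m; "position": TCP position; "ee_rot": TCP orientation; "contact_force": force on the tool from outside, world axes, zero at the start; "wrist_torque": the same for the moment, N m; "gripper_width": finger opening in mm; "grasp_force": force on a finger pad.
Only numpy, scipy, OpenCV 4.12 (cv2) and the standard library are available. Lean on these libraries where they do the work, as an engineer would, in place of code of your own. Each camera call takes 0.05 s, during which the arm holds its last target. There are 200 camera calls.

## Working session

There is one attempt and no reset: what is moved stays moved. The work goes in short steps, Python scripts to look and compute and a tool call to move; the robot and the scene stay as the last step left them, time stands still between calls to the robot, and variables do not carry over. Pictures are saved under pics/ and viewed, at most 10 in all, crops included, and the job is handed in when it is done.

Besides the shell and the picture viewer there is one more tool, called after ">>>" by a JSON object that holds its "fn" and its "kwargs", one argument or row to a line. move_arm: Moves the arm, as the interface text tells. Its arguments: {"type":"object","properties":{"fingers":{"type":"array","items":{"type":"number"}},"travel":{"type":"array","items":{"type":"array","items":{"type":"number"}}},"dr":{"type":"array","items":{"type":"array","items":{"type":"number"}}}},"required":["fingers","travel","dr"]}

```bash
mkdir -p pics; python3 - <<'E'
from bench import arm
import cv2, numpy as np
for n in ["top","side"]:
    im=arm.get_image(n); cv2.imwrite(f"pics/{n}0.png",im[:,:,::-1])
    m=arm.camera_model(n); print(n,{k:np.round(v,3).tolist() if not isinstance(v,str) else v for k,v in m.items()})
m=arm.camera_model("wrist"); print(np.round(m["pose"],2).tolist(),np.array(m["intrinsics"]).tolist())
s=arm.read_state(); print(s)
E
```

```text
top {'intrinsics': [[620.07, 0.0, 321.761], [0.0, 620.07, 244.232], [0.0, 0.0, 1.0]], 'pose': [[0.002, 0.996, -0.084, 446.21], [-1.0, 0.001, -0.007, 87.821], [-0.007, 0.084, 0.996, 1710.282], [0.0, 0.0, 0.0, 1.0]]}
side {'intrinsics': [[619.228, 0.0, 322.287], [0.0, 619.228, 245.369], [0.0, 0.0, 1.0]], 'pose': [[-0.789, 0.355, -0.502, -285.612], [-0.615, -0.482, 0.625, 1191.857], [-0.02, 0.801, 0.598, 1095.534], [0.0, 0.0, 0.0, 1.0]]}
[[-0.39, -0.88, -0.27, 174.64], [0.92, -0.37, -0.11, -604.73], [0.0, -0.29, 0.96, 373.19], [0.0, 0.0, 0.0, 1.0]] [[331.8308694219389, 0.0, 316.7718325991497], [0.0, 331.8308694219389, 236.6484830104316], [0.0, 0.0, 1.0]]
{'clock': 0.1, 'joints': array([-9.12420374e-01,  3.85497775e-01,  6.76292567e-03, -3.70361408e-04,
       -1.19401805e+00, -2.58614625e-01]), 'joint_vel': array([ 0.00050183, -0.00201453,  0.00215972,  0.00077706, -0.00052907,
        0.00080234]), 'joint_efforts': array([-4.63187898e-04, -3.93319809e+01,  1.88929796e+01,  4.19797227e+00,
       -2.59522974e-03,  8.54169940e-06]), 'position': array([ 243.21633858, -575.5460894 ,  403.72946489]), 'ee_rot': array([-1.98485332e-01,  9.80103355e-01,  9.53432570e-04, -2.78642497e-04]), 'contact_force': array([-0.31526501, -0.06932953,  0.04135641]), 'wrist_torque': array([ 0.05466726, -0.04279188, -0.02488039]), 'grasp_force': 0.0, 'gripper_width': 84.94941681958255}
```

View pics/top0.png

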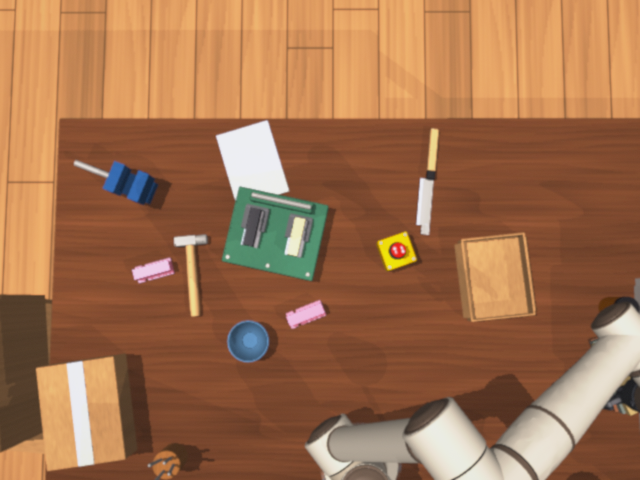

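View pics/side0.png

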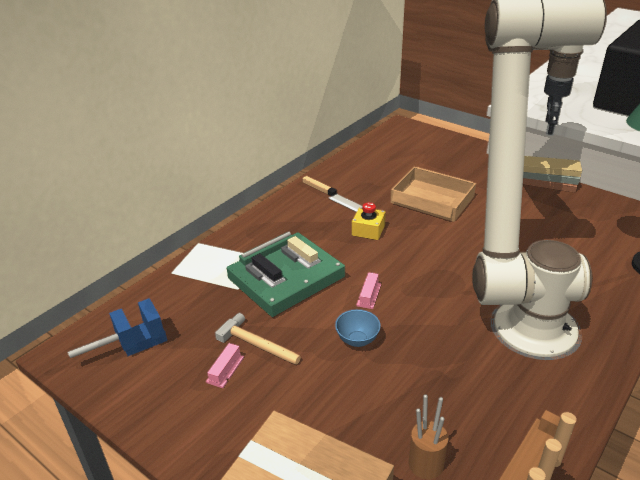

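The top view shows the bed around (277,233) with its ridge away from the robot, so the open end faces the robot. 
Candidates for the dark stone:
- (254,227): dark grey, in the left rail. This is my choice.
- (296,236): cream, the pale stone.
- (153,270) and (306,314): pink, not meant.

The stop is at (397,250), the carton at (495,277), the knife at (427,180) and the hammer at (192,270).

```bash
cat > h.py <<'E'
from bench import arm
import cv2, numpy as np
from scipy.spatial.transform import Rotation as R
def ray(n,uv,z,m=None):
    m=m or arm.camera_model(n); K=np.array(m["intrinsics"]);P=np.array(m["pose"])
    uv=np.atleast_2d(uv).astype(float)
    d=np.c_[(uv[:,0]-K[0,2])/K[0,0],-(uv[:,1]-K[1,2])/K[1,1],-np.ones(len(uv))]@P[:3,:3].T
    return P[:3,3]+d*((z-P[2,3])/d[:,2])[:,None]
def big(mask,box=None):
    if box:
        k=np.zeros_like(mask);x0,y0,x1,y1=box;k[y0:y1,x0:x1]=1;mask=mask*k
    c,_=cv2.findContours(mask.astype(np.uint8),0,1)
    return max(c,key=cv2.contourArea)
def rect(pts):
    (c,s,a)=cv2.minAreaRect(np.float32(pts[:,:2])); return np.round(c,1),np.round(s,1),round(a,2)
def togo(p,yaw,state=None):
    """travel,dr from current to TCP p, tool-down with tool y axis heading yaw (mod pi)"""
    s=state or arm.read_state(); r=R.from_quat(s["ee_rot"])
    y=r.as_matrix()[:,1]; cur=np.arctan2(y[1],y[0])
    d=(yaw-cur+np.pi/2)%np.pi-np.pi/2
    t=R.from_euler('z',d)*r   # then level it
    M=t.as_matrix(); yy=np.array([np.cos(cur+d),np.sin(cur+d),0]);z=np.array([0,0,-1.]);T=np.c_[np.cross(yy,z),yy,z]
    print("travel",np.round(r.inv().apply(np.array(p)-s["position"]),1),"dr",np.round((r.inv()*R.from_matrix(T)).as_rotvec(),3),"j6",round(s["joints"][5],2))
E
python3 - <<'E'
from h import *
im=cv2.imread("pics/top0.png"); hsv=cv2.cvtColor(im,cv2.COLOR_BGR2HSV);H,S,V=cv2.split(hsv)
g=big((H>60)&(H<95)&(S>60),(200,170,350,300)); print("bed",rect(ray("top",g[:,0],50)))
d=big((V<75)&(S<80),(230,195,275,260)); print("dark",rect(ray("top",d[:,0],88)),rect(d[:,0]))
p=big((H>18)&(H<40)&(S>20)&(S<140)&(V>180),(275,200,325,270)); print("pale",rect(ray("top",p[:,0],88)))
y=big((H>20)&(H<35)&(S>150)&(V>150),(370,225,425,280)); print("box",rect(ray("top",y[:,0],55)))
r=big(((H<8)|(H>172))&(S>150)&(V>120),(375,225,425,275)); print("cap",rect(ray("top",r[:,0],87)))
c=im[220:330,445:545]
print(H[280,495],S[280,495],V[280,495],"table",H[330,495],S[330,495],V[330,495])
k=big((V>140),(445,220,545,335)); print("carton",rect(ray("top",k[:,0],50)),rect(k[:,0]))
out=np.hstack([cv2.resize(im[180:285,220:330],None,fx=3.5,fy=3.5,interpolation=2),cv2.resize(im[225:330,445:545],None,fx=3.5,fy=3.5,interpolation=2)])
cv2.imwrite("pics/crop1.png",out);print(out.shape)
# cross-check in side view
for P in [(0,0)]: pass
E
```

```text
bed (array([617. , 226.3]), array([248. , 206.7]), 77.61)
dark (array([631.6, 271.9]), array([ 3.4, 86.6]), 78.13) (array([256.6, 226. ]), array([ 1.3, 32.8]), 12.53)
pale (array([605.2, 168.3]), array([ 29.9, 101. ]), 78.04)
box (array([569.4, -99.3]), array([85.9, 86.9]), 19.38)
cap (array([ 568.7, -100. ]), array([36.7, 36.9]), 89.57)
15 133 228 table 10 161 128
carton (array([ 494.4, -350.6]), array([235.5, 269.9]), 6.04) (array([491.3, 279.1]), array([ 88.6, 101.2]), 84.05)
(368, 735, 3)
```

View pics/crop1.png

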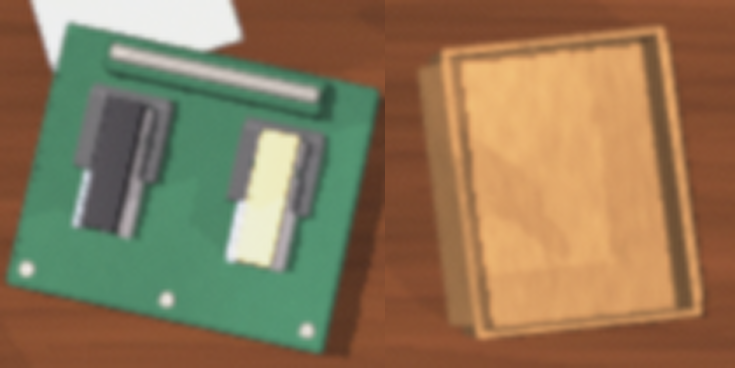

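The crop shows the dark grey stone in the left rail, around (115,160). The cream stone is in the right rail, around (265,200). The carton rim corners are at (443,50), (665,27), (702,314) and (480,338). The pale stone sits within 1 mm of where the bed measurement predicts it.

```bash
python3 - <<'E'
from h import *
q=np.array([(443,50),(665,27),(702,314),(480,338)],float); q=np.c_[445+(q[:,0]-367.5)/3.5,225+q[:,1]/3.5]-.4
P=ray("top",q,50); print(P.round(1)); print("carton",rect(P),P.mean(0))
togo((569,-99.5,300),np.deg2rad(109))
E
```

```text
[[ 601.6 -287.4   50. ]
 [ 619.5 -457.7   50. ]
 [ 400.7 -479.9   50. ]
 [ 382.3 -311.5   50. ]]
carton (array([ 500.9, -384.1]), array([220.7, 171.3]), 6.01) [ 501.03566916 -384.10998432   50.        ]
travel [-485.3  311.6  104.3] dr [ 0.002 -0.     0.068] j6 -0.26
```

>>> {"fn": "move_arm", "kwargs": {
  "fingers": [0,0,0,0,0,0,0,0,0,0],
  "travel": [
    [-48,31,10],
    [-97,62,20],
    [-145,93,31],
    [-194,124,41],
    [-242,155,52],
    [-291,187,62],
    [-339,218,73],
    [-388,249,83],
    [-436,280,94],
    [-485,311,104]
  ],
  "dr": [
    [0,0,0.007],
    [0,0,0.014],
    [0,0,0.02],
    [0,0,0.027],
    [0,0,0.034],
    [0,0,0.041],
    [0,0,0.048],
    [0,0,0.055],
    [0,0,0.06],
    [0.002,0,0.068]
  ]
}}

```text
clock: 1.1
position: [521.9, -167.8, 315.3]
ee_rot: [-0.165, 0.986, -0.001, -0.0]
contact_force: [1.4, -0.2, -0.3]
gripper_width: 0.0
grasp_force: 0.0
```

>>> {"fn": "move_arm", "kwargs": {
  "fingers": [0,0,0,0],
  "travel": [
    [0,0,0],
    [0,0,0],
    [0,0,0],
    [0,0,0]
  ],
  "dr": [
    [0,0,0],
    [0,0,0],
    [0,0,0],
    [0,0,0]
  ]
}}

```text
clock: 1.5
position: [520.6, -170.7, 316.0]
ee_rot: [-0.164, 0.986, -0.001, 0.0]
contact_force: [-0.4, -0.5, -0.2]
gripper_width: 0.2
grasp_force: 0.0
```

```bash
python3 - <<'E'
from h import *
togo((569,-99.5,300),np.deg2rad(109)); s=arm.read_state(); print(s["position"],s["clock"],s["gripper_width"])
m=arm.camera_model("wrist"); im=arm.get_image("wrist")[:,:,::-1]; cv2.imwrite("pics/w1.png",im)
hsv=cv2.cvtColor(np.ascontiguousarray(im),cv2.COLOR_BGR2HSV);H,S,V=cv2.split(hsv)
y=big((H>20)&(H<35)&(S>150)&(V>100)); print("box",rect(ray("wrist",y[:,0],55,m)))
r=big(((H<8)|(H>172))&(S>150)&(V>90)); print("cap",rect(ray("wrist",r[:,0],87,m)))
E
```

```text
travel [-68.8  51.7  15.9] dr [-0.002  0.    -0.002] j6 -1.22
[ 520.62674974 -170.72185483  316.00345118] 1.5 0.21910714328909872
box (array([ 551. , -106.3]), array([77.3, 84.8]), 18.96)
cap (array([ 554.9, -106.2]), array([13.5, 33.5]), 24.27)
```

View pics/w1.png

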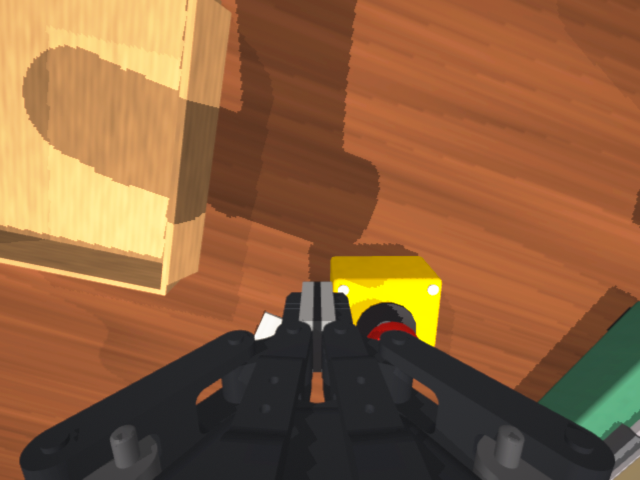

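The wrist view shows the yellow box at (388,300) with the cap half hidden behind the fingers at (390,328). The arm stopped short of the target, so I'll make up the rest and descend.

>>> {"fn": "move_arm", "kwargs": {
  "fingers": [0,0,0,0,0,0,0],
  "travel": [
    [-17,13,4],
    [-34,26,8],
    [-52,39,12],
    [-69,52,16],
    [-69,52,30],
    [-69,52,40],
    [-69,52,40]
  ],
  "dr": [
    [0,0,0],
    [0,0,0],
    [0,0,0],
    [0,0,0],
    [0,0,0],
    [0,0,0],
    [0,0,0]
  ]
}}

```text
clock: 2.25
position: [568.6, -99.0, 274.2]
ee_rot: [-0.164, 0.986, -0.001, -0.002]
contact_force: [-0.2, -0.6, -0.0]
gripper_width: -0.1
grasp_force: 0.0
```

```bash
python3 - <<'E'
from h import *
togo((569,-99.5,252.5),np.deg2rad(109)); print(arm.read_state()["position"])
im=arm.get_image("side")[:,:,::-1]; cv2.imwrite("pics/s1.png",cv2.resize(im[150:270,300:460],None,fx=4,fy=4))
im=arm.get_image("top")[:,:,::-1]; cv2.imwrite("pics/t1.png",im)
E
```

```text
travel [-0.3 -0.5 21.7] dr [-0.001 -0.003 -0.002] j6 -1.35
[568.64160393 -99.02950582 274.16381451]
```

View pics/s1.png

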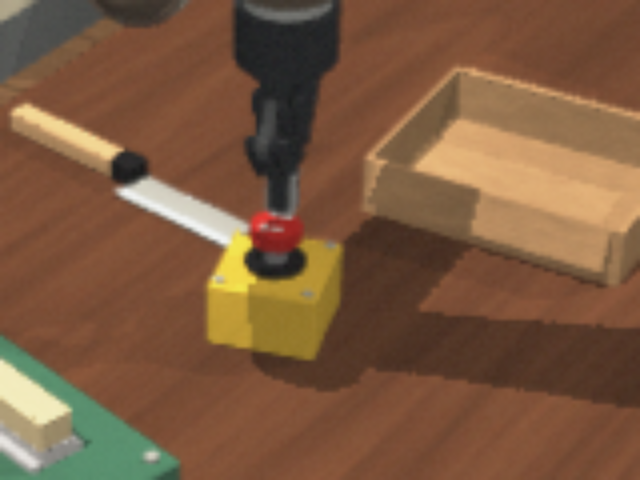

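The side crop shows the fingertips centred over the cap at (278,215). Pressing now.

>>> {"fn": "move_arm", "kwargs": {
  "fingers": [0,0,0,0,0,0],
  "travel": [
    [0,0,6],
    [0,0,11],
    [0,0,16],
    [0,0,20],
    [0,0,22],
    [0,0,22]
  ],
  "dr": [
    [0,0,0],
    [0,0,0],
    [0,0,0],
    [0,0,0],
    [0,0,0],
    [0,0,0]
  ]
}}

```text
clock: 2.95
position: [569.8, -98.3, 253.8]
ee_rot: [-0.165, 0.986, -0.001, 0.0]
contact_force: [0.3, -0.7, 4.0]
gripper_width: 0.1
grasp_force: 1.9
```

>>> {"fn": "move_arm", "kwargs": {
  "fingers": [0,0,0],
  "travel": [
    [0,0,1.5],
    [0,0,2.5],
    [0,0,2.5]
  ],
  "dr": [
    [0,0,0],
    [0,0,0],
    [0,0,0]
  ]
}}

```text
clock: 3.25
position: [569.9, -98.3, 252.4]
ee_rot: [-0.165, 0.986, -0.001, 0.001]
contact_force: [-1.8, -0.9, 8.8]
gripper_width: -0.1
grasp_force: 4.2
```

>>> {"fn": "move_arm", "kwargs": {
  "fingers": [0,0,0,0,0],
  "travel": [
    [0,0,-20],
    [0,0,-50],
    [0,0,-88],
    [0,0,-88],
    [0,0,-88]
  ],
  "dr": [
    [0,0,0],
    [0,0,0],
    [0,0,0],
    [0,0,0],
    [0,0,0]
  ]
}}

```text
clock: 3.75
position: [569.4, -97.8, 339.6]
ee_rot: [-0.165, 0.986, -0.001, 0.001]
contact_force: [-0.4, 0.2, -1.4]
gripper_width: -0.0
grasp_force: 0.0
```

```bash
python3 - <<'E'
from h import *
togo((690,270,340),np.deg2rad(77.6)); print(arm.read_state()["position"])
im0=cv2.imread("pics/side0.png"); im=arm.get_image("side")[:,:,::-1]
for a in (im0,im):
    H,S,V=cv2.split(cv2.cvtColor(np.ascontiguousarray(a),cv2.COLOR_BGR2HSV))
    r=big(((H<8)|(H>172))&(S>180)&(V>110),(345,185,400,235)); print(cv2.boundingRect(r),cv2.contourArea(r))
E
```

```text
travel [-233.8  308.6   -0.5] dr [-0.001  0.002  0.548] j6 -1.35
[569.3872181  -97.83600266 339.56571744]
(363, 203, 13, 10) 82.0
(363, 205, 12, 11) 76.5
```

>>> {"fn": "move_arm", "kwargs": {
  "fingers": [85,85,85,85,85,85,85,85,85,85],
  "travel": [
    [-26,34,0],
    [-52,68,0],
    [-78,103,0],
    [-104,137,0],
    [-130,171,0],
    [-156,206,0],
    [-182,240,0],
    [-208,274,0],
    [-234,308,0],
    [-234,308,0]
  ],
  "dr": [
    [0,0,0.06],
    [0,0,0.12],
    [0,0,0.18],
    [0,0,0.24],
    [0,0,0.3],
    [0,0,0.36],
    [0,0,0.42],
    [0,0,0.48],
    [0,0,0.548],
    [0,0,0.548]
  ]
}}

```text
clock: 4.8
position: [690.7, 274.4, 334.3]
ee_rot: [0.106, 0.994, -0.002, -0.001]
contact_force: [-0.1, -0.9, -0.6]
gripper_width: 84.9
grasp_force: 0.0
```

```bash
python3 - <<'E'
from h import *
s=arm.read_state(); print(s["position"],s["clock"]); m=arm.camera_model("wrist"); im=np.ascontiguousarray(arm.get_image("wrist")[:,:,::-1]); cv2.imwrite("pics/w2.png",im)
np.save("m2.npy",m,allow_pickle=True)
E
```

```text
[690.74590757 274.39274594 334.30405063] 4.8
```

View pics/w2.png

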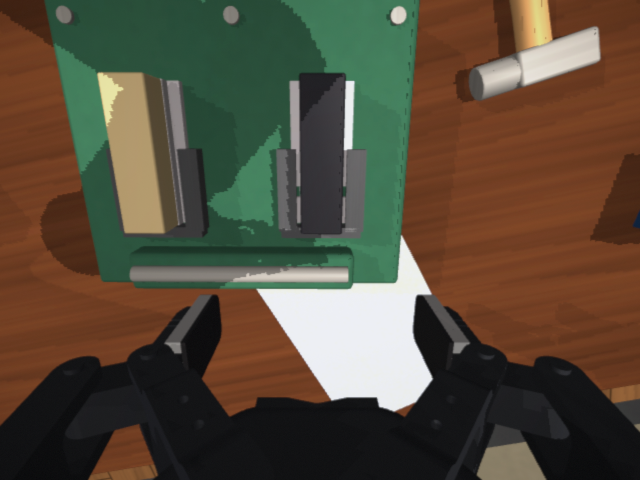

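The wrist view shows the dark stone clearly: its top runs from (301,73)–(345,73) at the open end to (302,233)–(343,233) at the closed end. The rail lips are at (287,190) and (355,190), and the pale stone is at (145,155).

```bash
python3 - <<'E'
from h import *
m=np.load("m2.npy",allow_pickle=True).item(); im=cv2.imread("pics/w2.png")
H,S,V=cv2.split(cv2.cvtColor(im,cv2.COLOR_BGR2HSV))
d=big(cv2.morphologyEx(((V<65)&(S<90)).astype(np.uint8),cv2.MORPH_OPEN,np.ones((9,9))),(290,60,356,245)); print(cv2.boundingRect(d),"dark",rect(ray("wrist",d[:,0],88,m)))
print(ray("wrist",[(301,73),(345,73),(343,233),(302,233)],88,m).round(1))
print("rail mid",ray("wrist",[(276.5,150),(367,150)],63,m).round(1))
togo((606,290,300),np.deg2rad(77.6))
E
```

```text
(300, 73, 43, 162) dark (array([632.4, 288.8]), array([27.1, 99.4]), 77.53)
[[581.2 287.2  88. ]
 [586.7 312.6  88. ]
 [683.3 292.8  88. ]
 [677.4 265.6  88. ]]
rail mid [[621.3 258.9  63. ]
 [634.7 321.1  63. ]]
travel [86.1 -0.2 34.9] dr [-0.005 -0.003  0.003] j6 -2.38
```

>>> {"fn": "move_arm", "kwargs": {
  "fingers": [85,85,85,85,85,85,85],
  "travel": [
    [28,0,8],
    [57,1,16],
    [86,2,24],
    [86,2,50],
    [86,2,75],
    [86,2,90],
    [86,2,90]
  ],
  "dr": [
    [0,0,0],
    [0,0,0],
    [-0.005,-0.003,0.003],
    [-0.005,-0.003,0.003],
    [-0.005,-0.003,0.003],
    [-0.005,-0.003,0.003],
    [-0.005,-0.003,0.003]
  ]
}}

```text
clock: 5.55
position: [606.2, 288.2, 245.1]
ee_rot: [0.11, 0.994, -0.001, -0.0]
contact_force: [0.5, 0.0, 0.1]
gripper_width: 84.6
grasp_force: 0.0
```

```bash
python3 - <<'E'
from h import *
s=arm.read_state(); print(s["position"],s["clock"],s["contact_force"]);togo((606.5,292.3,233),np.deg2rad(77.55))
E
```

```text
[606.16837825 288.24901582 245.08176835] 5.55 [0.45795697 0.0080934  0.05311018]
travel [ 0.6  4.  12.1] dr [-0.002 -0.001 -0.003] j6 -2.48
```

>>> {"fn": "move_arm", "kwargs": {
  "fingers": [85,85,85,45,36,36],
  "travel": [
    [0.5,4,6],
    [0.5,4,12],
    [0.5,4,12],
    [0.5,4,12],
    [0.5,4,12],
    [0.5,4,12]
  ],
  "dr": [
    [0,0,0],
    [0,0,-0.003],
    [0,0,-0.003],
    [0,0,-0.003],
    [0,0,-0.003],
    [0,0,-0.003]
  ]
}}

```text
clock: 6.15
position: [607.5, 293.7, 237.0]
ee_rot: [0.108, 0.994, 0.002, 0.003]
contact_force: [-0.0, 0.8, 0.1]
gripper_width: 43.4
grasp_force: 0.0
```

>>> {"fn": "move_arm", "kwargs": {
  "fingers": [33,30,24,20,20,20],
  "travel": [
    [0,0,0],
    [0,0,0],
    [0,0,0],
    [0,0,0],
    [0,0,0],
    [0,0,0]
  ],
  "dr": [
    [0,0,0],
    [0,0,0],
    [0,0,0],
    [0,0,0],
    [0,0,0],
    [0,0,0]
  ]
}}

```text
clock: 6.75
position: [607.5, 293.8, 236.9]
ee_rot: [0.108, 0.994, 0.002, 0.002]
contact_force: [-0.9, 1.1, 3.3]
gripper_width: 26.9
grasp_force: 60.2
```

>>> {"fn": "move_arm", "kwargs": {
  "fingers": [20,20,20,20,20,20,20,20,20,20],
  "travel": [
    [2,0,0],
    [4,0,0],
    [7,0,0],
    [11,0,0],
    [16,0,0],
    [22,0,0],
    [28,0,0],
    [34,0,0],
    [40,0,0],
    [40,0,0]
  ],
  "dr": [
    [0,0,0],
    [0,0,0],
    [0,0,0],
    [0,0,0],
    [0,0,0],
    [0,0,0],
    [0,0,0],
    [0,0,0],
    [0,0,0],
    [0,0,0]
  ]
}}

```text
clock: 7.75
position: [567.6, 302.6, 236.9]
ee_rot: [0.108, 0.994, 0.002, 0.002]
contact_force: [0.1, 1.2, 5.2]
gripper_width: 27.3
grasp_force: 60.6
```

```bash
python3 - <<'E'
from h import *
s=arm.read_state(); print(s["position"],s["ee_rot"],s["contact_force"],s["gripper_width"])
im=arm.get_image("top")[:,:,::-1]; cv2.imwrite("pics/t2.png",cv2.resize(im[180:300,210:340],None,fx=4,fy=4))
E
```

```text
[567.59589036 302.61698147 236.90062731] [0.10750599 0.99420081 0.00156663 0.00218064] [0.06646723 1.20768357 5.16823571] 27.290952522630782
```

>>> {"fn": "move_arm", "kwargs": {
  "fingers": [20,20,20,20,20,20],
  "travel": [
    [8,0,0],
    [16,0,0],
    [24,0,0],
    [32,0,0],
    [36,0,0],
    [36,0,0]
  ],
  "dr": [
    [0,0,0],
    [0,0,0],
    [0,0,0],
    [0,0,0],
    [0,0,0],
    [0,0,0]
  ]
}}

```text
clock: 8.4
position: [532.3, 310.4, 236.9]
ee_rot: [0.107, 0.994, 0.002, 0.002]
contact_force: [1.6, -0.0, 6.2]
gripper_width: 27.2
grasp_force: 60.8
```

```bash
python3 - <<'E'
from h import *
s=arm.read_state(); print(s["position"],s["contact_force"],s["gripper_width"],s["clock"])
a=cv2.resize(arm.get_image("side")[200:340,200:360,::-1],(400,350)); b=cv2.resize(arm.get_image("wrist")[:,:,::-1],(400,350))
cv2.imwrite("pics/c3.png",np.hstack([a,b]))
E
```

```text
[532.25780269 310.40652329 236.87891171] [ 1.55195572e+00 -4.65903648e-03  6.18257882e+00] 27.161940501024546 8.4
```

View pics/c3.png

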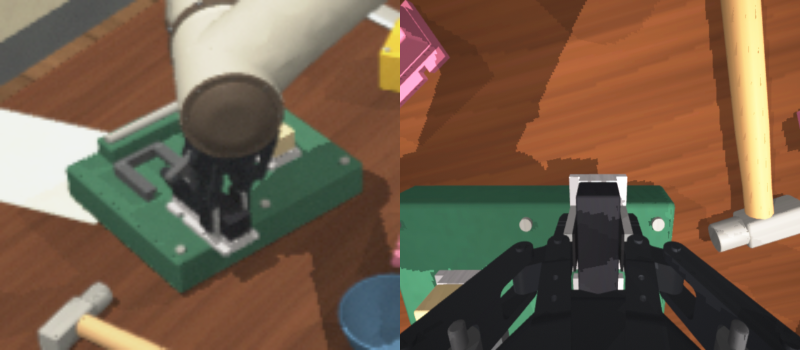

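Picture: the stone is held and the foot is clear of the rail (left crop at (215,230), rail empty at (140,165)); the pale stone is still in place.

>>> {"fn": "move_arm", "kwargs": {
  "fingers": [20,20,20,20,20,20],
  "travel": [
    [0,0,-5],
    [0,0,-20],
    [0,0,-45],
    [0,0,-75],
    [0,0,-105],
    [0,0,-105]
  ],
  "dr": [
    [0,0,0],
    [0,0,0],
    [0,0,0],
    [0,0,0],
    [0,0,0],
    [0,0,0]
  ]
}}

```text
clock: 9.1
position: [532.1, 310.0, 343.7]
ee_rot: [0.108, 0.994, 0.003, 0.003]
contact_force: [0.5, 1.4, -3.4]
gripper_width: 26.8
grasp_force: 59.8
```

```bash
python3 - <<'E'
from h import *
s=arm.read_state(); print(s["position"],s["contact_force"],s["gripper_width"],s["joints"].round(2))
togo((476,-386.6,340),np.deg2rad(96))
E
```

```text
[532.13523789 310.03538144 343.68894298] [ 0.53781258  1.38488898 -3.44897873] 26.8350785827183 [ 0.79  0.41 -0.11  0.   -1.04 -2.58]
travel [-9.450e+01 -6.925e+02 -5.000e-01] dr [ 0.006  0.007 -0.321] j6 -2.58
```

>>> {"fn": "move_arm", "kwargs": {
  "fingers": [20,20,20,20,20,20,20,20,20,20],
  "travel": [
    [-4,-30,0],
    [-9,-65,0],
    [-14,-100,0],
    [-19,-135,0],
    [-24,-170,0],
    [-28,-205,0],
    [-33,-240,0],
    [-38,-275,0],
    [-43,-310,0],
    [-47,-346,0]
  ],
  "dr": [
    [0,0,-0.015],
    [0,0,-0.03],
    [0,0,-0.045],
    [0,0,-0.06],
    [0,0,-0.08],
    [0,0,-0.095],
    [0,0,-0.11],
    [0,0,-0.13],
    [0,0,-0.145],
    [0.003,0.003,-0.16]
  ]
}}

```text
clock: 10.1
position: [502.3, -39.5, 337.2]
ee_rot: [0.028, 1.0, 0.0, -0.003]
contact_force: [0.8, -1.4, -3.1]
gripper_width: 27.5
grasp_force: 59.9
```

```bash
python3 - <<'E'
from h import *
s=arm.read_state(); print(s["position"],s["contact_force"],s["gripper_width"],s["joints"].round(2))
togo((476,-386.6,340),np.deg2rad(96))
E
```

```text
[502.25634758 -39.48638043 337.16814325] [ 0.80781672 -1.4121898  -3.09132252] 27.51792563545213 [ 0.24  0.24 -0.38 -0.   -0.95 -1.87]
travel [   6.6 -348.    -2.7] dr [ 0.    -0.006 -0.161] j6 -1.87
```

>>> {"fn": "move_arm", "kwargs": {
  "fingers": [20,20,20,20,20,20,20,20,20,20],
  "travel": [
    [1,-36,0],
    [2,-74,0],
    [3,-112,0],
    [3,-150,0],
    [4,-190,0],
    [5,-230,0],
    [5,-270,0],
    [6,-310,0],
    [6.5,-335,0],
    [6.5,-347,0]
  ],
  "dr": [
    [0,0,-0.016],
    [0,0,-0.03],
    [0,0,-0.05],
    [0,0,-0.07],
    [0,0,-0.09],
    [0,0,-0.11],
    [0,0,-0.13],
    [0,0,-0.145],
    [0,-0.003,-0.155],
    [0,-0.006,-0.16]
  ]
}}

```text
clock: 11.1
position: [476.8, -385.5, 336.3]
ee_rot: [-0.05, 0.999, 0.002, 0.001]
contact_force: [-0.2, 1.4, -3.0]
gripper_width: 26.6
grasp_force: 60.0
```

```bash
python3 - <<'E'
from h import *
s=arm.read_state(); print(s["position"],s["contact_force"],s["gripper_width"],s["joints"].round(2))
togo((476,-386.6,200),np.deg2rad(96))
a=cv2.resize(arm.get_image("top")[200:360,420:580,::-1],(400,400)); b=cv2.resize(arm.get_image("wrist")[:,:,::-1],(400,400))
cv2.imwrite("pics/c4.png",np.hstack([a,b]))
E
```

```text
[ 476.79847958 -385.48085389  336.28738837] [-0.18796961  1.42979025 -2.99474304] 26.63129827879025 [-0.42  0.42 -0.12 -0.01 -1.04 -1.05]
travel [  1.1  -1.7 136.3] dr [ 0.005  0.002 -0.004] j6 -1.05
```

View pics/c4.png

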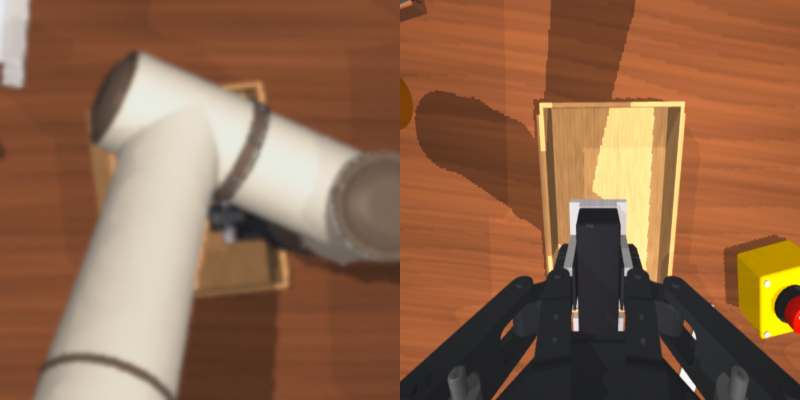

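The stone hangs centred over the carton: in the right half the stone is at (598,260) and the walls are at about 545 and 680. Lowering it.

>>> {"fn": "move_arm", "kwargs": {
  "fingers": [20,20,20,20,20,20,20,20],
  "travel": [
    [0,-1,25],
    [1,-1.5,55],
    [1,-1.5,85],
    [1,-1.5,110],
    [1,-1.5,125],
    [1,-1.5,134],
    [1,-1.5,139],
    [1,-1.5,139]
  ],
  "dr": [
    [0,0,0],
    [0.005,0.002,-0.004],
    [0.005,0.002,-0.004],
    [0.005,0.002,-0.004],
    [0.005,0.002,-0.004],
    [0.005,0.002,-0.004],
    [0.005,0.002,-0.004],
    [0.005,0.002,-0.004]
  ]
}}

```text
clock: 12.0
position: [478.6, -385.3, 200.8]
ee_rot: [-0.054, 0.999, -0.002, 0.002]
contact_force: [0.2, 0.6, -3.0]
gripper_width: 27.0
grasp_force: 60.0
```

Still hanging about 10 mm up. Lowering slowly until it touches.

>>> {"fn": "move_arm", "kwargs": {
  "fingers": [20,20,20,20,20],
  "travel": [
    [0,0,3],
    [0,0,6],
    [0,0,8],
    [0,0,9],
    [0,0,9]
  ],
  "dr": [
    [0,0,0],
    [0,0,0],
    [0,0,0],
    [0,0,0],
    [0,0,0]
  ]
}}

```text
clock: 12.5
position: [478.5, -386.1, 192.3]
ee_rot: [-0.054, 0.999, -0.003, 0.003]
contact_force: [0.0, 0.2, -4.5]
gripper_width: 27.1
grasp_force: 60.0
```

>>> {"fn": "move_arm", "kwargs": {
  "fingers": [20,20,20,20],
  "travel": [
    [0,0,1],
    [0,0,2],
    [0,0,2.5],
    [0,0,2.5]
  ],
  "dr": [
    [0,0,0],
    [0,0,0],
    [0,0,0],
    [0,0,0]
  ]
}}

```text
clock: 12.9
position: [478.7, -386.1, 191.0]
ee_rot: [-0.054, 0.999, -0.003, 0.003]
contact_force: [-1.9, 2.7, 3.8]
gripper_width: 27.2
grasp_force: 61.1
```

It is resting on the floor, so I'll release it and retreat straight up.

>>> {"fn": "move_arm", "kwargs": {
  "fingers": [32,45,70,70,70,70,70,70,70,70],
  "travel": [
    [0,0,0],
    [0,0,0],
    [0,0,0],
    [0,0,0],
    [0,0,-10],
    [0,0,-35],
    [0,0,-70],
    [0,0,-110],
    [0,0,-149],
    [0,0,-149]
  ],
  "dr": [
    [0,0,0],
    [0,0,0],
    [0,0,0],
    [0,0,0],
    [0,0,0],
    [0,0,0],
    [0,0,0],
    [0,0,0],
    [0,0,0],
    [0,0,0]
  ]
}}

```text
clock: 13.9
position: [478.9, -386.1, 346.6]
ee_rot: [-0.055, 0.998, -0.007, 0.009]
contact_force: [1.3, -0.6, 0.8]
gripper_width: 69.6
grasp_force: 0.0
```

```bash
python3 - <<'E'
from h import *
s=arm.read_state(); print(s["position"],s["contact_force"],s["gripper_width"],s["joints"].round(2),s["clock"])
a=cv2.resize(arm.get_image("side")[150:250,350:490,::-1],(400,286)); b=cv2.resize(arm.get_image("wrist")[:,:,::-1],(400,286))
cv2.imwrite("pics/c5.png",np.hstack([a,b]))
togo((569.3,-99,300),np.deg2rad(109))
togo((569.3,-99,300),np.deg2rad(140))
E
```

```text
[ 478.93421783 -386.09819354  346.64321829] [ 1.32453878 -0.59842512  0.83846983] 69.64842332546459 [-0.41  0.41 -0.11  0.01 -1.03 -1.05] 13.9
travel [-121.5  275.    39.7] dr [-0.008  0.008 -0.224] j6 -1.05
travel [-121.5  275.    39.7] dr [-0.01   0.005 -0.765] j6 -1.05
```

View pics/c5.png

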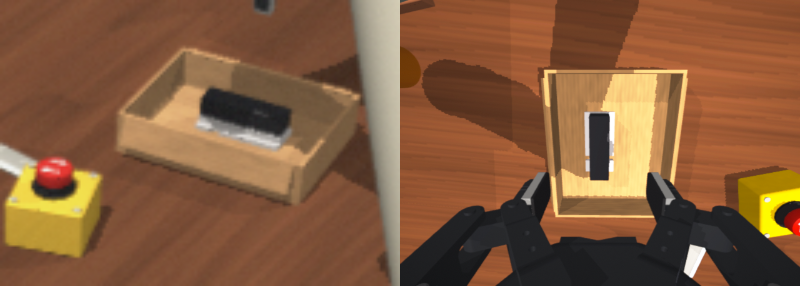

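The stone lies upright and released in the carton (left half, at (245,115)). The red cap sits low and latched at (55,172). Now back to the stop.

>>> {"fn": "move_arm", "kwargs": {
  "fingers": [80,80,80,80,80,80,80,80,80,80],
  "travel": [
    [-14,30,4],
    [-28,61,8],
    [-41,92,13],
    [-55,122,17],
    [-68,153,22],
    [-81,183,26],
    [-95,214,31],
    [-108,245,35],
    [-121,275,40],
    [-121,275,40]
  ],
  "dr": [
    [0,0,-0.02],
    [0,0,-0.05],
    [0,0,-0.07],
    [0,0,-0.1],
    [0,0,-0.12],
    [0,0,-0.15],
    [0,0,-0.17],
    [0,0,-0.2],
    [-0.008,0.008,-0.224],
    [-0.008,0.008,-0.224]
  ]
}}

```text
clock: 15.0
position: [569.2, -96.1, 295.8]
ee_rot: [-0.167, 0.986, 0.001, -0.003]
contact_force: [0.0, 0.9, -0.1]
gripper_width: 79.9
grasp_force: 0.0
```

```bash
python3 - <<'E'
from h import *
s=arm.read_state(); print(s["position"],s["joints"].round(2),s["clock"])
togo((569.3,-99,238),np.deg2rad(109))
E
```

```text
[569.19872075 -96.12697064 295.82421101] [ 0.11  0.41 -0.26 -0.   -0.92 -1.35] 15.0
travel [ 0.5 -2.9 57.8] dr [ 0.003 -0.006  0.004] j6 -1.35
```

>>> {"fn": "move_arm", "kwargs": {
  "fingers": [80,80,80,80,80],
  "travel": [
    [0.5,-3,15],
    [0.5,-3,35],
    [0.5,-3,50],
    [0.5,-3,57],
    [0.5,-3,57]
  ],
  "dr": [
    [0,0,0],
    [0.003,-0.006,0.004],
    [0.003,-0.006,0.004],
    [0.003,-0.006,0.004],
    [0.003,-0.006,0.004]
  ]
}}

```text
clock: 15.5
position: [568.4, -102.5, 239.3]
ee_rot: [-0.163, 0.987, -0.0, -0.0]
contact_force: [-0.2, -1.0, -0.3]
gripper_width: 80.0
grasp_force: 0.0
```

>>> {"fn": "move_arm", "kwargs": {
  "fingers": [60,50,44,38,30,30,30],
  "travel": [
    [0,0,0],
    [0,0,0],
    [0,0,0],
    [0,0,0],
    [0,0,0],
    [0,0,0],
    [0,0,0]
  ],
  "dr": [
    [0,0,0],
    [0,0,0],
    [0,0,0],
    [0,0,0],
    [0,0,0],
    [0,0,0],
    [0,0,0]
  ]
}}

```text
clock: 16.2
position: [568.5, -100.0, 241.7]
ee_rot: [-0.163, 0.987, 0.001, 0.002]
contact_force: [-3.5, 10.7, 4.4]
gripper_width: 37.8
grasp_force: 59.5
```

>>> {"fn": "move_arm", "kwargs": {
  "fingers": [30,30,30,30,30,30,30,30,30,30],
  "travel": [
    [0,2.5,0],
    [0,2.5,0],
    [0,2.5,0],
    [0,2.5,0],
    [0,2.5,0],
    [0,2.5,0],
    [0,2.5,0],
    [0,2.5,0],
    [0,2.5,0],
    [0,2.5,0]
  ],
  "dr": [
    [0,0,0],
    [0,0,0.1],
    [0,0,0.2],
    [0,0,0.3],
    [0,0,0.42],
    [0,0,0.54],
    [0,0,0.66],
    [0,0,0.78],
    [0,0,0.9],
    [0,0,0.9]
  ]
}}

```text
clock: 17.2
position: [568.1, -97.8, 241.8]
ee_rot: [0.283, 0.959, 0.002, 0.001]
contact_force: [-1.2, 9.8, 3.4]
gripper_width: 37.2
grasp_force: 59.9
```

>>> {"fn": "move_arm", "kwargs": {
  "fingers": [42,55,80,80,80,80,80,80,80],
  "travel": [
    [0,0,0],
    [0,0,0],
    [0,0,0],
    [0,0,0],
    [0,0,-15],
    [0,0,-40],
    [0,0,-75],
    [0,0,-110],
    [0,0,-110]
  ],
  "dr": [
    [0,0,0],
    [0,0,0],
    [0,0,0],
    [0,0,0],
    [0,0,0],
    [0,0,0],
    [0,0,0],
    [0,0,0],
    [0,0,0]
  ]
}}

```text
clock: 18.1
position: [569.1, -100.2, 356.5]
ee_rot: [0.282, 0.959, 0.002, 0.007]
contact_force: [0.7, -0.5, 0.8]
gripper_width: 80.1
grasp_force: 0.0
```

```bash
python3 - <<'E'
from h import *
s=arm.read_state(); print(s["position"],s["contact_force"],s["joints"].round(2),s["clock"])
im=arm.get_image("side")[:,:,::-1]
H,S,V=cv2.split(cv2.cvtColor(np.ascontiguousarray(im),cv2.COLOR_BGR2HSV))
r=big(((H<8)|(H>172))&(S>180)&(V>110),(345,185,400,235)); print(cv2.boundingRect(r),cv2.contourArea(r))
im0=cv2.imread("pics/side0.png")
f=lambda a:cv2.resize(a[170:310,210:480],(540,280))
cv2.imwrite("pics/c6.png",np.vstack([f(im0),f(im)]))
E
```

```text
[ 569.0719654  -100.15672153  356.48102498] [ 0.72448818 -0.4792222   0.76716693] [ 0.11  0.34 -0.19  0.   -1.03 -2.25] 18.1
(363, 202, 13, 11) 56.5
```

View pics/c6.png

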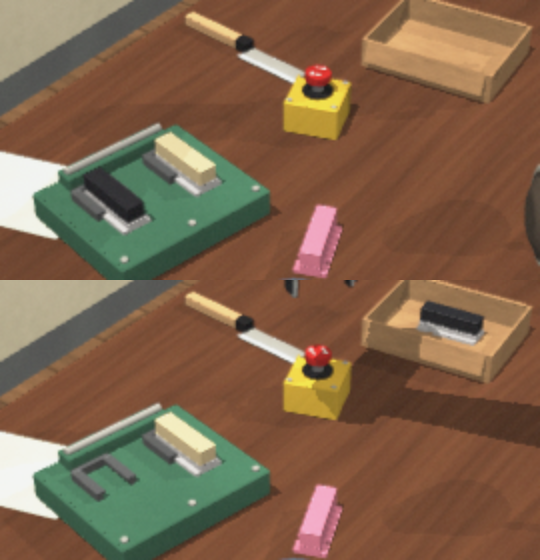

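The before/after pair shows the cap back up at its original height ((318,76) in both), the stone upright in the carton, and the pale stone and knife unmoved. Handing in.

```bash
python3 -c "
from bench import arm
print(arm.job_done())"
```

```text
the job is handed in; nothing more can be done
None
```

The job is handed in at about 18 s on the clock, all in the order asked: the stop was pressed and latched, the dark stone was pulled out and laid upright in the carton, and the red knob was then turned clockwise and popped back up, with the pale stone, knife and hammer left alone.

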